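# Seat a slide carrier on the hidden register pin of a slide reader and hold it down

## Robot

A 6-joint arm with a two-finger parallel gripper is mounted at the origin on a cart in front of the work surface, level with it; the furniture and walls round the work are solid. World frame = base frame: x ahead of the robot, y to its left, z up, the work surface at z = 0. Lengths are in m, angles in rad, forces in N, time in s.
With the tool pointing down it reaches from about 0.3 to 0.775 m from the base axis. Payload 14.6 kg.
Tool frame: the origin (TCP) lies at the very end of the fingers, on their centre line; the grasp point (between the pads) lies 19 mm behind it (hold_point_z is the distance from the TCP to the grasp point, in m); z points along the fingers, y is the line along which they close (so a half turn about z gives the same grasp; the last joint's range is limited). The gripper opens to 94 mm and grips with 3 to 60 N. Pads are 16 mm wide; open, the fingers measure 119 mm over their backs; the gripper's body (75 mm by 177 mm) begins 78 mm behind the grasp point.
Start: joints at [1.063, 0.3, 1.521, -0, 1.321, -0.067], TCP at [0.235, 0.497, 0.205] pointing down, gripper open.
Joint ranges: [-3.03, 3.03], [-0.79, 2.21], [0.23, 2.52], [-1.04, 4.18], [0, 3.07], [-2.55, 2.55]. Speed limits (rad/s): [2.22, 2.22, 2.57, 3.14, 3.14, 3.14].

## Interface

Orientations are given as a rotation vector (axis times angle).
In Python, from workcell import * gives the robot as it stands.
- The arm moves only by the tool jog_arm, never from a script. Its argument "rows" is a list that holds one entry, the list of rows, each a list of 7 numbers: the closure, from -1 (fully open) to 1 (shut), then the shift along the tool's x, y, z in cm, then the turn, a rotation vector about the tool's x, y, z in rad. A call has 1 to 10 rows; each row shifts and turns the commanded pose from where the row before left it, along the tool's axes as they then stand; what a row does not reach is not made up. A row lasts 1/10 s, in which the tool goes at most 50 mm and 8.59 degrees, less where a joint would pass 70% of its speed; a pose out of reach is approached as far as the arm can. A call is refused whole if a number of a shift passes 5 or a number of a turn 0.15, either way. A call with a gripper value outside its range is refused whole. The fingers move at their own pace and stop on an object; "force" is the grip in N (left out, the last holds). Time passes only in rows, so rows that do not move let the fingers close. It gives the time, the measured TCP pose, the force, the opening and the grip force at its end, in the units of the state.
- observe(): the state, without advancing time (a new reading comes with each control period).
- grab_frame(name): name is "scene" or "top"; returns a dict with "color" (384x512x3 uint8, red, green, blue), "z_map" (384x512 float32, m along the optical axis (not along the pixel's ray), 0 where there is no reading), "mtx" (3x3 intrinsics, pixels), "k1" (the pictures are not rectified: a ray, as slopes to the right and down, at radius r is drawn at 1 + k1 r^2 times it, then the intrinsics apply), "extrinsics" (4x4, takes a point from world to camera coordinates). Camera axes: x right, y down, z forward; pixel columns grow to the right and rows downward; lengths in m; the calibration is good to about 2 mm. A picture is of the moment at which its call begins.
- hand_in(): hands the job in; it is judged then, once.
The state is a dict: "time_s": time; "joint_positions": joint angles; "qd": joint speeds; "effort": joint torques, N m; "tcp_pos": TCP position; "tcp_rot": TCP orientation; "wrist_force": force on the tool from outside, world axes, zero at the start; "wrist_torque": the same for the moment, N m; "opening": finger opening in m; "finger_force": force on a finger pad.
Only numpy, scipy, OpenCV 4.12 (cv2) and the standard library are available. Lean on these libraries where they do the work, as an engineer would, in place of code of your own. Each camera call takes 0.05 s, during which the arm holds its last target. There are 200 camera calls.

## Task

Load the slide carrier into the slide reader: pick it up by its handle, lay it on the reader's narrow raised deck with its bevelled nose under the hood, and slide it in until the socket in its underside drops over the register pin hidden in the bay. Then push its tail down against the sprung contact until the carrier lies flat on the deck, and finish with the fingers still on the carrier, keeping it pushed fully down so that I can swing the clamp over it. Do not force it, and leave the jar, timer, dish and tape roll where they are.

Things in the scene. Friction and masses are not known exactly. Their poses are not given: they have to be found in the camera images.
- carrier_centre (a point): Centre of the slide carrier, 24 mm above its underside. Aluminium slab 185 long (x) x 60 wide (y) x 16 mm thick, 0.35 kg, z up; two glass slides lie on its nose half (1.5 mm higher). +x points to the nose; the underside of its last 20 mm is bevelled, rising to 8 mm, so that it rides up over the pin. Centre of mass about 10 mm behind the centre.
- carrier_handle (a point): Middle of the bar of the carrier's black bridge handle, which runs along the carrier's x on the tail half: 36.5 mm behind the centre, 40 mm above the underside. Bar 62 long, 14 thick (y: grip across this), 16 mm high, with a post under each end. Its rear end, 31 mm behind this point, is an upright face from the slab up to 48 mm that can be pushed.
- carrier_socket (a point): Mouth of the socket in the carrier's underside: 56.5 mm ahead of the carrier's centre (36 mm behind the tip of the nose), on the middle line, at the level of the underside. The socket is 13 mm long (x) x 16 mm wide (y) x 12 mm deep, blind.
- reader: Slide reader, fixed. Origin on the worktop below the middle of its mouth; +x points straight into the bay, away from the robot, y left, z up. The mouth, in the plane x = 0, is 77 mm wide and 36 mm high (z = 40 to 76 mm). The bay behind it is 115 mm deep, under a white hood: top at z = 102 mm, x = -3 to 143 mm, y = -58 to 118 mm.
- reader_deck (a point): Middle of the narrow deck in front of the mouth, on its surface, z = 40 mm, level with the bay floor; axes as the reader's. The deck reaches 118 mm out from the mouth. Guide rails along deck and bay, 65 mm apart inside, 8.5 mm high, tops flared: the carrier lies between them. A low clamp with thumb screw (up to z = 54 mm) stands outside the right rail at the deck's outer end.
- reader_bay (a point): Point on the bay floor's middle line, 48 mm inside the mouth; axes as the reader's. The hidden register pin, upright, round, 9 mm thick, domed, 7 mm high, stands on this line somewhere within 8 mm of this point along x (adjustable, now fixed). The nose rides up on it; with the socket over it (within 2 mm) the nose drops to the floor and the pin stops the carrier.
- contact (a joint): Sprung brass button, 12 mm in diameter, in the deck on the middle line, 58 mm out from the mouth. Value in m: 0 = up, 5 mm proud of the deck; 0.005 = fully down, level with the deck. It takes 4 N to start it and 6 N to hold it down; the carrier's weight does not press it, so the tail stands up until it is pushed down.
- small_jar: Glass bottle with a red screw cap, 54 mm in diameter, 107 mm high, loose; origin under its centre. Leave it.
- bench_timer: Grey bench timer, 63 x 99 x 20 mm, loose, lying flat; origin under its centre. Leave it.
- petri_dish: Lidded dish, 66 mm in diameter, 16 mm high, loose; origin under its centre. Leave it.
- tape_roll: Roll of labelling tape, 67 mm in diameter, 23 mm high, loose; origin under its centre. Leave it.

How it is judged:
On the way, in this order (a step that is already met when the one before it is completed fails the run):
1. the carrier's nose is under the hood, still riding above the pin (x of carrier_socket in the frame of reader between 0 and 0.062 m and z of carrier_socket in the frame of reader between 0.0435 and 0.062 m and y of carrier_socket in the frame of reader between -0.012 and 0.012 m), for 0.05 s.
2. the socket has dropped over the pin (x of carrier_socket in the frame of reader between 0.034 and 0.062 m and z of carrier_socket in the frame of reader below 0.043 m and y of carrier_socket in the frame of reader between -0.012 and 0.012 m), for 0.1 s.
At the end, for the whole second after the job is handed in: Socket down over the pin (mouth under 2 mm above the bay floor, 34 to 62 mm inside the bay, within 12 mm of its middle line), carrier level within 0.02 rad, contact down more than 3.7 of 5 mm, fingers bearing on the carrier with over 3 N, all at rest through the last second (x of carrier_socket in the frame of reader between 0.034 and 0.062 m and z of carrier_socket in the frame of reader below 0.042 m and angle between carrier_centre's own z axis and vertical below 0.02 rad and value of joint contact above 0.0037 m and contact force between the fingers and carrier above 3 N and linear speed of carrier below 0.02 m/s and y of carrier_socket in the frame of reader between -0.012 and 0.012 m); the arm keeps its last pose, push and grip.
It fails at once if the carrier is forced against the reader with more than 60 N (contact force between carrier and reader above 60 N).
It fails at once if the jar, timer, dish or tape roll is shifted by more than 30 mm (distance of any of small_jar, bench_timer, petri_dish, tape_roll from where it was at the start of the episode above 0.03 m).
It also fails if it takes over 61 s, if anything falls off the work surface, if the arm or the gripper's body presses on something with over 40 N, if the wrist force passes 120 N, or if a joint passes its speed limit or range.

## Working session

There is one attempt and no reset: what is moved stays moved. The work goes in short steps, Python scripts to look and compute and a tool call to move; the robot and the scene stay as the last step left them, time stands still between calls to the robot, and variables do not carry over. Pictures are saved under pics/ and viewed, at most 10 in all, crops included, and the job is handed in when it is done.

Besides the shell and the picture viewer there is one more tool, called after ">>>" as name([rows], argument=value, ...), one row to a line, values as JSON. jog_arm: Moves the arm, as the interface text tells. Its arguments: {"type":"object","properties":{"rows":{"type":"array","items":{"type":"array","items":{"type":"array","items":{"type":"number"}}}},"force":{"type":"number"}},"required":["rows"]}

```bash
mkdir -p pics
cat > h.py <<'E'
from workcell import *
import numpy as np, cv2
def grab(n,f=None):
    d=grab_frame(n)
    if f: cv2.imwrite('pics/'+f,d["color"][...,::-1])
    return d
def cloud(d):
    K=np.array(d["mtx"]);E=np.array(d["extrinsics"]);z=np.array(d["z_map"]);h,w=z.shape
    u,v=np.meshgrid(np.arange(w),np.arange(h))
    p=np.stack([u,v],-1).reshape(-1,1,2).astype(float)
    s=cv2.undistortPoints(p,K,np.array([d["k1"],0,0,0.])).reshape(h,w,2)
    c=np.concatenate([s*z[...,None],z[...,None]],-1)
    W=(c-E[:3,3])@E[:3,:3]
    W[z==0]=np.nan
    return W
E
python3 - <<'E'
from h import *
print(observe())
for n in("scene","top"):
    d=grab(n,n+'0.png');print(d["k1"],np.array(d["extrinsics"]).round(3).tolist());np.save(n,cloud(d))
E
```

```text
{'time_s': 0.0, 'joint_positions': array([ 1.06343559e+00,  3.00452211e-01,  1.52152893e+00,  5.57166011e-06,
        1.32073526e+00, -6.65874611e-02]), 'qd': array([ 0.00085736, -0.00034679, -0.00053905, -0.00077519, -0.0004666 ,
        0.00154607]), 'effort': array([ 5.68744736e-05, -5.31811738e+01, -3.52733445e+01,  7.08298758e-02,
        2.44007679e-02, -1.18161383e-04]), 'tcp_pos': array([0.23452461, 0.49721512, 0.20491876]), 'tcp_rot': array([-6.86705257e-01, -3.06529060e+00,  1.69041257e-03]), 'wrist_force': array([ 0.02043466,  0.86491062, -0.76570814]), 'wrist_torque': array([-0.02420241, -0.01782168,  0.03616209]), 'finger_force': 0.0, 'opening': 0.09384655741058552}
-0.03975820335122561 [[0.497, -0.868, -0.004, -0.38], [-0.59, -0.334, -0.735, 0.411], [0.636, 0.368, -0.678, 0.982], [0.0, 0.0, 0.0, 1.0]]
0.017924641019236808 [[0.068, -0.998, -0.005, -0.107], [-0.971, -0.065, -0.23, 0.612], [0.229, 0.02, -0.973, 1.698], [0.0, 0.0, 0.0, 1.0]]
```

View pics/top0.png

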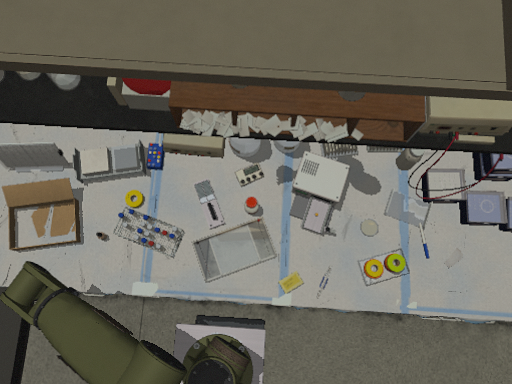

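View pics/scene0.png

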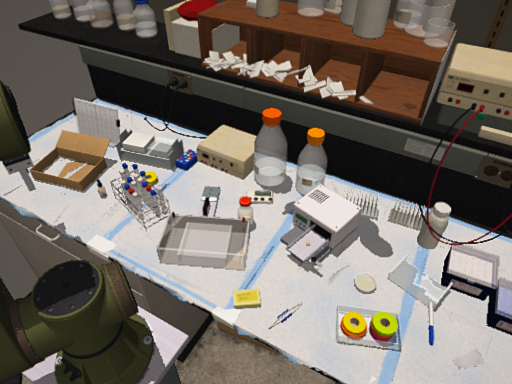

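The top view shows the carrier at about (210,203), the jar at (252,205), the reader hood at (322,176), the deck at (312,212) and the dish at (369,228). The scene view shows the carrier at (208,200) and the deck at (308,245).

Run:
```python
from h import *
a=cv2.imread('pics/top0.png')[145:245,180:345];b=cv2.imread('pics/scene0.png')[165:285,180:375]
a=cv2.resize(a,(495,300),interpolation=2);b=cv2.resize(b,(487,300),interpolation=2)
cv2.imwrite('pics/c.png',np.vstack([a,np.pad(b,((0,0),(0,8),(0,0)))]))
for n,(r0,r1,c0,c1) in (("scene",(165,285,180,375)),("top",(145,245,180,345))):
    W=np.load(n+'.npy')[r0:r1,c0:c1].reshape(-1,3)
    print(n)
    # hood top
    def rect(m,t):
        P=W[m]
        if len(P)<8: print(t,len(P));return
        r=cv2.minAreaRect(P[:,:2].astype(np.float32));print(t,len(P),np.round(r[0],4),np.round(r[1],4),round(r[2],1),P[:,2].mean().round(4))
    z=W[:,2];x=W[:,0];y=W[:,1]
    car=(y>0.05)&(y<.3)
    print(np.nanmin(W,0),np.nanmax(W,0))
    rect((z>.097)&(z<.107)&(y<-.02),'hood')
    rect((z>.034)&(z<.046)&(y<-.02)&(y>-.35),'deck')
    for lo,hi in((.01,.022),(.03,.055)): rect((z>lo)&(z<hi)&(y>.08)&(y<.25)&(x>.4),'car%g'%lo)
    rect((z>.1)&(z<.112)&(y>-.02)&(y<.15),'jar')
```

```text
scene
[ 0.2620127  -0.54629908 -0.00798667] [0.98761264 0.30040326 0.15473216]
hood 1857 [ 0.7711 -0.226 ] [0.3738 0.4   ] 8.0 0.102
deck 1410 [ 0.6574 -0.1853] [0.3294 0.6561] 89.9 0.0408
car0.01 305 [0.6251 0.0928] [0.3556 0.1148] 18.2 0.0164
car0.03 71 [0.614 0.087] [0.3403 0.0746] 11.8 0.0422
jar 0
top
[ 0.4216216  -0.43116599 -0.01725876] [0.84908081 0.20993442 0.16197539]
hood 1419 [ 0.695  -0.2228] [0.2243 0.3741] 8.0 0.1014
deck 761 [ 0.6322 -0.1844] [0.3881 0.3307] 0.5 0.0403
car0.01 404 [0.6031 0.1415] [0.3452 0.1227] 0.9 0.0155
car0.03 86 [0.6023 0.1376] [0.3487 0.1173] 1.6 0.0446
jar 8 [ 0.7834 -0.0069] [0.0265 0.0019] 60.8 0.1058
```

View pics/c.png

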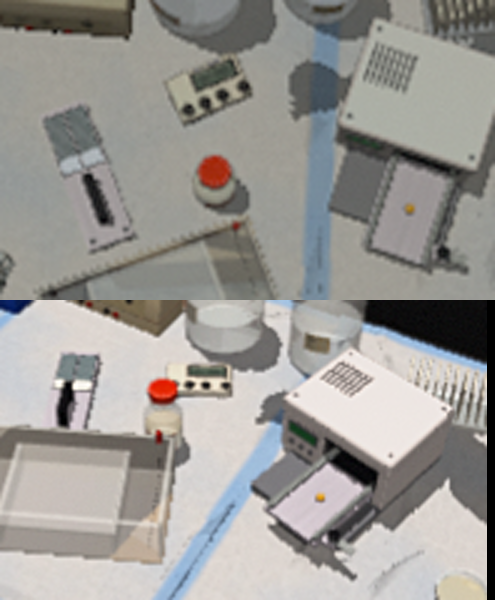

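The crops show the handle (top crop) running from (92,177) to (108,222), with the glass nose pointing away from the robot. The contact button is at (408,209) and the clamp at (443,253). A tray with walls stands near the carrier's tail.

```bash
python3 - <<'E'
from h import *
for n in("top","scene"):
    W=np.load(n+'.npy');z=W[...,2];x=W[...,0];y=W[...,1]
    img=cv2.imread(f'pics/{n}0.png');hsv=cv2.cvtColor(img,cv2.COLOR_BGR2HSV)
    def comp(m,seed,t,show=True):
        m=m.astype(np.uint8);k,l=cv2.connectedComponents(m,connectivity=4)
        i=l[seed[1],seed[0]]
        if i==0: print(t,'seed off',W[seed[1],seed[0]]);return
        P=W[l==i];r=cv2.minAreaRect(P[:,:2].astype(np.float32))
        print(n,t,len(P),'c',np.round(r[0],4),'size',np.round(r[1],4),'ang',round(r[2],1),'z',np.median(P[:,2]).round(4))
        print('   mean',P.mean(0).round(4)); return P
    S={"top":dict(hood=(330,180),deck=(316,206),car=(213,212),jar=(251,202),slab=(206,207)),"scene":dict(hood=(325,215),deck=(300,247),car=(206,200),jar=(245,200),slab=(215,188))}[n]
    P=comp((abs(z-.102)<.006),S["hood"],'hood')
    if P is not None: print(cv2.boxPoints(cv2.minAreaRect(P[:,:2].astype(np.float32))).round(3).tolist())
    P=comp((abs(z-.04)<.004),S["deck"],'deck')
    if P is not None: print(cv2.boxPoints(cv2.minAreaRect(P[:,:2].astype(np.float32))).round(3).tolist())
    P=comp((z>.009)&(z<.06)&(y>.07)&(y<.25),S["slab"],'carrier')
    if P is not None: print(cv2.boxPoints(cv2.minAreaRect(P[:,:2].astype(np.float32))).round(3).tolist())
    P=comp((hsv[...,2]<75)&(z>.03),S["car"],'handle')
    P=comp((hsv[...,1]>150)&(z>.06),S["jar"],'jar')
    bt=(hsv[...,1]>120)&(abs(z-.045)<.006)&(y<-.1)&(y>-.3);print('button',bt.sum(),W[bt].mean(0).round(4))
E
python3 - <<'E'
import numpy as np
W=np.load('top.npy')
# tray profile
for v in range(212,232,2): print(v,[tuple(W[v,u].round(3)) for u in (205,213,221,229)])
E
```

```text
hood seed off [ 0.68010019 -0.35545315  0.11003029]
top deck 199 c [ 0.5898 -0.3257] size [0.0703 0.0709] ang 72.4 z 0.0398
   mean [ 0.5931 -0.3268  0.0397]
[[0.5450000166893005, -0.3479999899864197], [0.6129999756813049, -0.3700000047683716], [0.6340000033378601, -0.30300000309944153], [0.5669999718666077, -0.28200000524520874]]
top carrier 464 c [0.5894 0.0825] size [0.1831 0.0612] ang 24.3 z 0.016
   mean [0.6084 0.0975 0.0175]
[[0.49300000071525574, 0.0729999989271164], [0.5189999938011169, 0.017000000923871994], [0.6850000023841858, 0.09200000017881393], [0.6600000262260437, 0.14800000190734863]]
top handle 48 c [0.5545 0.0646] size [0.0608 0.0099] ang 24.9 z 0.0463
   mean [0.5537 0.0642 0.046 ]
top jar 84 c [ 0.5821 -0.0798] size [0.0343 0.0368] ang 63.4 z 0.1058
   mean [ 0.5822 -0.0793  0.1062]
button 0 [nan nan nan]
scene hood 1708 c [ 0.6968 -0.3267] size [0.1779 0.1495] ang 74.6 z 0.1019
   mean [ 0.6911 -0.3297  0.1018]
[[0.6010000109672546, -0.3930000066757202], [0.7450000047683716, -0.4320000112056732], [0.7919999957084656, -0.26100000739097595], [0.6480000019073486, 
[... 2597 characters left out ...]
0.056), np.float64(0.019)), (np.float64(0.506), np.float64(0.027), np.float64(0.003)), (np.float64(0.508), np.float64(-0.002), np.float64(0.003))]
228 [(np.float64(0.495), np.float64(0.087), np.float64(0.0)), (np.float64(0.497), np.float64(0.057), np.float64(0.002)), (np.float64(0.499), np.float64(0.027), np.float64(-0.004)), (np.float64(0.49), np.float64(-0.006), np.float64(0.068))]
230 [(np.float64(0.486), np.float64(0.085), np.float64(0.006)), (np.float64(0.489), np.float64(0.056), np.float64(-0.0)), (np.float64(0.492), np.float64(0.027), np.float64(-0.002)), (np.float64(0.484), np.float64(-0.007), np.float64(0.061))]<stdin>:21: RuntimeWarning: Mean of empty slice.
  ret = um.true_divide(
```

Run:
```python
from h import *
C=np.array([.6968,-.3267])
def fr(P,o,yaw):
    c,s=np.cos(yaw),np.sin(yaw);return (P-o)@np.array([[c,-s],[s,c]])
for n,r in(("top",(312,321,211,219)),("scene",(302,314,239,250))):
    W=np.load(n+'.npy');img=cv2.imread(f'pics/{n}0.png');hsv=cv2.cvtColor(img,cv2.COLOR_BGR2HSV)
    m=np.zeros(hsv.shape[:2],bool);m[r[2]:r[3],r[0]:r[1]]=1;m&=(hsv[...,1]>70)&(hsv[...,0]<30)
    print(n,'button',m.sum(),np.median(W[m],0).round(4),W[m].mean(0).round(4))
    z=W[...,2];
    if n=="top":
        m=(abs(z-.103)<.01).astype(np.uint8);k,l=cv2.connectedComponents(m,connectivity=4);i=l[180,320];P=W[l==i]
        rr=cv2.minAreaRect(P[:,:2].astype(np.float32));print('hood',i,rr,cv2.boxPoints(rr).round(3).tolist(),np.median(P[:,2]))
    # cross-profile of deck in approx reader frame
    yaw=np.radians(-15.3);q=fr(W[...,:2].reshape(-1,2),np.array([.6213,-.3372]),yaw);zz=z.reshape(-1)
    s=(q[:,0]<-.02)&(q[:,0]>-.1)&(abs(q[:,1])<.07)
    for b in np.arange(-.06,.06,.004):
        t=s&(q[:,1]>=b)&(q[:,1]<b+.004);print(round(b+.002,3),t.sum(),np.percentile(zz[t],[10,50,90]).round(3) if t.sum() else '',end=' | ')
    print()
```

```text
top button 9 [ 0.5669 -0.3176  0.0409] [ 0.5671 -0.3185  0.0413]
hood 26 ((0.6954024434089661, -0.323722779750824), (0.17491450905799866, 0.14780420064926147), 74.27584075927734) [[0.6010000109672546, -0.3880000114440918], [0.7429999709129333, -0.42800000309944153], [0.7900000214576721, -0.25999999046325684], [0.6480000019073486, -0.2199999988079071]] 0.10030588517112672
-0.058 23 [-0.002  0.001  0.01 ] | -0.054 17 [-0.004 -0.     0.006] | -0.05 16 [0.01  0.014 0.052] | -0.046 20 [0.01  0.015 0.051] | -0.042 21 [0.011 0.015 0.037] | -0.038 11 [0.027 0.038 0.047] | -0.034 24 [0.044 0.048 0.053] | -0.03 25 [0.038 0.045 0.048] | -0.026 25 [0.031 0.038 0.042] | -0.022 22 [0.034 0.038 0.045] | -0.018 24 [0.033 0.038 0.046] | -0.014 22 [0.034 0.039 0.044] | -0.01 24 [0.035 0.038 0.043] | -0.006 24 [0.034 0.038 0.043] | -0.002 25 [0.033 0.038 0.044] | 0.002 21 [0.035 0.04  0.044] | 0.006 26 [0.032 0.038 0.048] | 0.01 21 [0.032 0.039 0.042] | 0.014 24 [0.033 0.037 0.046] | 0.018 23 [0.033 0.039 0.044] | 0.022 22 [0.033 0.039 0.043] | 0.026 25 [0.034 0.038 0.043] | 0.03 20 [0.033 0.039 0.045]
[... 615 characters left out ...]
911  0.039  0.042] | -0.018 45 [-0.916  0.038  0.041] | -0.014 41 [-0.915  0.038  0.042] | -0.01 36 [-0.911  0.039  0.041] | -0.006 39 [-0.913  0.038  0.041] | -0.002 39 [-0.913  0.04   0.042] | 0.002 41 [-0.915  0.039  0.045] | 0.006 37 [-0.913  0.039  0.043] | 0.01 34 [-0.912  0.039  0.042] | 0.014 37 [-0.913  0.038  0.042] | 0.018 40 [-0.916  0.039  0.043] | 0.022 36 [-0.912  0.038  0.042] | 0.026 36 [-0.911  0.039  0.042] | 0.03 41 [-0.911  0.039  0.042] | 0.034 56 [-0.912  0.04   0.048] | 0.038 48 [-0.91   0.047  0.051] | 0.042 24 [-0.911 -0.905  0.049] | 0.046 8 [-0.913 -0.909 -0.906] | 0.05 20 [-0.918 -0.911 -0.9  ] | 0.054 10 [-0.914 -0.908 -0.904] | 0.058 20 [-0.915 -0.909  0.019] |
```

>>> jog_arm([
  [[-1, 0, 0, 0, 0, 0, -0.145], [-1, 0, 0, 0, 0, 0, -0.145], [-1, 0, 0, 0, 0, 0, -0.145], [-1, 0, 0, 0, 0, 0, -0.145], [-1, 0, 0, 0, 0, 0, -0.145], [-1, 0, 0, 0, 0, 0, -0.145], [-1, -0.9, -4, 0, 0, 0, 0], [-1, -0.9, -4, 0, 0, 0, 0], [-1, -0.9, -4, 0, 0, 0, 0], [-1, -0.9, -4, 0, 0, 0, 0]],
])

```text
time_s: 1.1
tcp_pos: [0.3345, 0.3655, 0.2052]
tcp_rot: [0.669, -3.069, 0.0]
wrist_force: [0.3, -0.1, 0.0]
opening: 0.0942
finger_force: 0.0
```

>>> jog_arm([
  [[-1, -0.9, -4, 0, 0, 0, 0], [-1, -0.9, -4, 0, 0, 0, 0], [-1, -0.9, -4, 0, 0, 0, 0], [-1, -0.9, -4, 0, 0, 0, 0], [-1, -0.9, -4, 0, 0, 0, 0], [-1, -0.9, -4, 0, 0, 0, 0], [-1, -0.9, -4, 0, 0, 0, 0], [-1, -0.9, -4, 0, 0, 0, 0], [-1, -0.2, -3, 0, 0, 0, 0], [-1, 0, 0, 0, 0, 0, 0]],
])

```text
time_s: 2.1
tcp_pos: [0.5479, 0.0767, 0.2047]
tcp_rot: [0.664, -3.07, 0.0]
wrist_force: [-0.4, 0.7, -0.1]
opening: 0.0942
finger_force: 0.0
```

```bash
cat >> h.py <<'E'
from scipy.spatial.transform import Rotation as Ro
def need(p,yaw):
    "tool-frame cm shift (done first) and turn to bring tool x to yaw (deg), tool down"
    s=observe();R=Ro.from_rotvec(s["tcp_rot"])
    T=Ro.from_euler('z',yaw,degrees=True)*Ro.from_euler('x',180,degrees=True)
    print('t',round(s["time_s"],2),'tcp',s["tcp_pos"].round(4),'F',s["wrist_force"].round(1),'open',round(s["opening"],4),'ff',round(s["finger_force"],1))
    print('shift cm',(100*R.inv().apply(np.array(p)-s["tcp_pos"])).round(2),'turn',(R.inv()*T).as_rotvec().round(3),'after-turn shift',(100*T.inv().apply(np.array(p)-s["tcp_pos"])).round(2))
def handle(n):
    d=grab(n);W=cloud(d);z=W[...,2];hsv=cv2.cvtColor(d["color"],cv2.COLOR_RGB2HSV);return d,W,hsv
E
python3 - <<'E'
from h import *
need([.555,.065,.023],204.5)
d=grab("scene");cv2.imwrite('pics/s1.png',cv2.resize(d["color"][130:290,140:350,::-1],(788,600)))
E
```

```text
t 2.1 tcp [0.5479 0.0767 0.2047] F [-0.4  0.7 -0.1] open 0.0942 ff 0.0
shift cm [-0.19 -1.36 18.17] turn [-0.    -0.001 -0.002] after-turn shift [-0.16 -1.36 18.17]
```

View pics/s1.png

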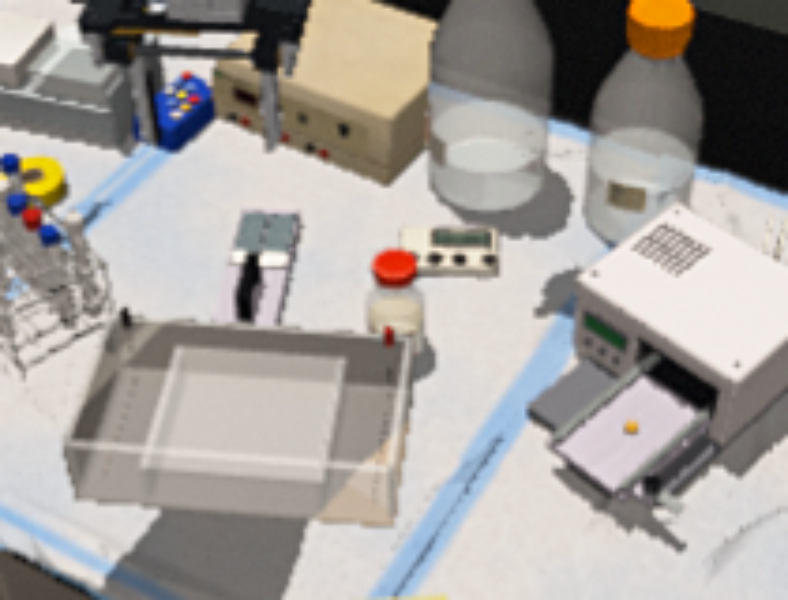

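The scene view shows the gripper above the carrier, with the handle at (247,285) of the crop and the tray clear of the descent.

>>> jog_arm([
  [[-0.4, -0.2, -1.35, 2, 0, 0, 0], [-0.4, 0, 0, 4, 0, 0, 0], [-0.4, 0, 0, 4, 0, 0, 0], [-0.4, 0, 0, 3, 0, 0, 0], [-0.4, 0, 0, 2, 0, 0, 0], [-0.4, 0, 0, 1.5, 0, 0, 0], [-0.4, 0, 0, 1, 0, 0, 0], [-0.4, 0, 0, 0.6, 0, 0, 0], [-0.4, 0, 0, 0, 0, 0, 0], [-0.4, 0, 0, 0, 0, 0, 0]],
])

```text
time_s: 3.15
tcp_pos: [0.5548, 0.0681, 0.0252]
tcp_rot: [-0.669, 3.068, -0.0]
wrist_force: [-0.3, 0.2, 1.0]
opening: 0.0656
finger_force: 0.0
```

>>> jog_arm([
  [[1, 0, 0, 0, 0, 0, 0], [1, 0, 0, 0, 0, 0, 0], [1, 0, 0, 0, 0, 0, 0], [1, 0, 0, 0, 0, 0, 0], [1, 0, 0, 0, 0, 0, 0], [1, 0, 0, 0, 0, 0, 0], [1, 0, 0, 0, 0, 0, 0]],
], force=45)

```text
time_s: 3.85
tcp_pos: [0.5544, 0.0678, 0.0245]
tcp_rot: [-0.669, 3.069, -0.0]
wrist_force: [0.5, -2.2, -0.2]
opening: 0.0141
finger_force: 45.1
```

>>> jog_arm([
  [[1, 0, 0, -1, 0, 0, 0], [1, 0, 0, -2, 0, 0, 0], [1, 0, 0, -4, 0, 0, 0], [1, 0, 0, -4, 0, 0, 0], [1, 0, 0, -4, 0, 0, 0], [1, 0, 0, 0, 0, 0, 0.14], [1, 0, 0, 0, 0, 0, 0.14], [1, 0, 0, 0, 0, 0, 0.14], [1, 0, 0, 0, 0, 0, 0.14], [1, 0, 0, 0, 0, 0, 0.14]],
])

```text
time_s: 4.85
tcp_pos: [0.554, 0.0681, 0.1747]
tcp_rot: [-0.433, -3.111, -0.0]
wrist_force: [0.4, -0.8, -3.7]
opening: 0.0135
finger_force: 45.0
```

Run:
```python
from h import *
need([.4845,-.2953,.14],164.4)
```

```text
t 4.85 tcp [0.554  0.0681 0.1747] F [ 0.4 -0.8 -3.7] open 0.0135 ff 45.0
shift cm [ -3.24 -36.85   3.47] turn [-0.    -0.001 -0.004] after-turn shift [ -3.08 -36.87   3.47]
```

>>> jog_arm([
  [[1, -0.3, -2, 0, 0, 0, 0], [1, -0.3, -4, 0, 0, 0, 0], [1, -0.4, -5, 0, 0, 0, 0], [1, -0.4, -5, 0, 0, 0, 0], [1, -0.4, -5, 0, 0, 0, 0], [1, -0.4, -5, 0, 0, 0, 0], [1, -0.3, -5, 0, 0, 0, 0], [1, -0.3, -4, 1, 0, 0, 0], [1, -0.3, -2, 2, 0, 0, 0], [1, 0, 0, 0.5, 0, 0, 0]],
])

```text
time_s: 5.85
tcp_pos: [0.4837, -0.2978, 0.1375]
tcp_rot: [-0.428, -3.109, -0.002]
wrist_force: [0.3, 0.2, -3.9]
opening: 0.0133
finger_force: 45.0
```

Run:
```python
from h import *
need([.4845,-.2953,.14],164.4)
v=[]
for n in("top","scene"):
    d=grab(n);W=cloud(d);np.save(n+'2',W);K,E=np.array(d["mtx"]),np.array(d["extrinsics"])
    p,_=cv2.projectPoints(np.array([[.52,-.30,.1]]),cv2.Rodrigues(E[:3,:3])[0],E[:3,3],K,np.array([d["k1"],0,0,0.]))
    u,w=p[0,0].astype(int);c=d["color"][w-50:w+50,u-65:u+65,::-1];print(n,u,w);v.append(cv2.resize(c,(390,300),interpolation=2))
cv2.imwrite('pics/s2.png',np.hstack(v))
```

```text
t 5.85 tcp [ 0.4837 -0.2978  0.1375] F [ 0.3  0.2 -3.9] open 0.0133 ff 45.0
shift cm [-0.01  0.26 -0.25] turn [ 0.001 -0.003 -0.002] after-turn shift [-0.01  0.26 -0.25]
top 312 223
scene 297 239
```

View pics/s2.png

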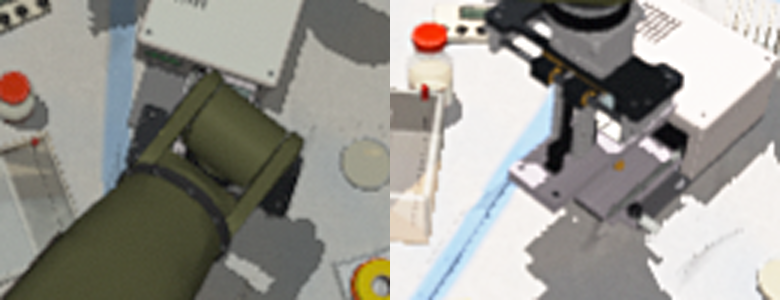

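The carrier is held above the deck. The arm hides it in the top view, but the slab is visible in the scene view from (520,165) to (650,130) of the picture.

Run:
```python
from h import *
W=np.load('scene2.npy').reshape(-1,3)
def fr(P,o,yaw):
    c,s=np.cos(yaw),np.sin(yaw);return (P-o)@np.array([[c,-s],[s,c]])
q=fr(W[:,:2],np.array([.4837,-.2978]),np.radians(-15.6))
m=(abs(W[:,2]-.13)<.006)&(abs(q[:,1])<.05)&(q[:,0]>-.08)&(q[:,0]<.15)
Q=q[m];z=W[m,2];print(m.sum(),Q.min(0),Q.max(0))
for b in np.arange(-.06,.14,.02):
    t=(Q[:,0]>=b)&(Q[:,0]<b+.02)
    if t.sum(): print(b.round(3),t.sum(),Q[t,1].min().round(4),Q[t,1].max().round(4),np.median(z[t]).round(4))
```

```text
495 [-0.05881943 -0.03045056] [0.13118648 0.03273163]
-0.06 119 -0.0305 0.0327 0.1294
-0.04 107 -0.0285 0.0315 0.1294
-0.02 78 -0.0289 0.0326 0.1294
0.0 42 -0.0298 -0.0071 0.1289
0.02 54 -0.0295 -0.0008 0.1288
0.04 56 -0.0301 0.0158 0.1294
0.06 18 -0.0292 0.0262 0.1292
0.08 12 -0.0304 0.0258 0.1291
0.1 5 -0.0289 -0.0274 0.126
0.12 4 -0.03 -0.0258 0.1268
```

Run:
```python
from h import *
def fr(P,o,yaw):
    c,s=np.cos(yaw),np.sin(yaw);return (P-o)@np.array([[c,-s],[s,c]])
for n in("scene","top"):
    W=np.load(n+'.npy').reshape(-1,3)
    q=fr(W[:,:2],np.array([.6222,-.3338]),np.radians(-15.6));z=W[:,2]
    for t,lo,hi in(("R",-.045,-.025),("L",.025,.045)):
        m=(z>.0445)&(z<.053)&(q[:,1]>lo)&(q[:,1]<hi)&(q[:,0]<-.01)&(q[:,0]>(-.115 if t=="L" else -.085))
        p=np.polyfit(q[m,0],q[m,1],1);print(n,t,m.sum(),'slope deg',np.degrees(p[0]).round(2),'y@-.06',np.polyval(p,-.06).round(4),'ymin/max',np.percentile(q[m,1],[5,95]).round(4))
    m=(abs(z-.04)<.003)&(abs(q[:,1])<.06)&(q[:,0]<-.01)&(q[:,0]>-.115)
    for b in(-.11,-.08,-.05,-.03):
        t=m&(abs(q[:,0]-b)<.012);print(b,t.sum(),np.percentile(q[t,1],[1,99]).round(4),end=' ')
    print()
```

```text
scene R 42 slope deg 0.86 y@-.06 -0.0389 ymin/max [-0.0416 -0.0352]
scene L 76 slope deg -0.5 y@-.06 0.0338 ymin/max [0.0299 0.0384]
-0.11 99 [-0.0589  0.0322] -0.08 123 [-0.0437  0.0311] -0.05 111 [-0.044   0.0312] -0.03 114 [-0.0443  0.0306] 
top R 35 slope deg -0.94 y@-.06 -0.0354 ymin/max [-0.0398 -0.03  ]
top L 39 slope deg 0.85 y@-.06 0.0354 ymin/max [0.0297 0.0393]
-0.11 46 [-0.0434  0.0407] -0.08 59 [-0.0417  0.0405] -0.05 66 [-0.0375  0.0405] -0.03 66 [-0.0372  0.0412]
```

>>> jog_arm([
  [[1, 0, 0, 2, 0, 0, 0], [1, 0, 0, 2, 0, 0, 0], [1, 0, 0, 1.5, 0, 0, 0], [1, 0, 0, 0.7, 0, 0, 0], [1, 0, 0, 0, 0, 0, 0], [1, -1, 0, 0, 0, 0, 0], [1, -1, 0, 0, 0, 0, 0], [1, -1, 0, 0, 0, 0, 0], [1, -0.5, 0, 0, 0, 0, 0], [1, 0, 0, 0, 0, 0, 0]],
])

```text
time_s: 6.95
tcp_pos: [0.5199, -0.3056, 0.0777]
tcp_rot: [0.423, 3.112, -0.0]
wrist_force: [0.2, -0.1, -3.7]
opening: 0.0136
finger_force: 45.0
```

```bash
cat >> h.py <<'E'
O=np.array([.6222,-.3338]);YA=np.radians(-15.6)
def rd():
    s=observe();c,sn=np.cos(YA),np.sin(YA);R=np.array([[c,sn],[-sn,c]])
    print('t',round(s["time_s"],2),'reader tcp',(R@(s["tcp_pos"][:2]-O)).round(4),'socket x',(R@(s["tcp_pos"][:2]-O))[0].round(4)+.093,'under z',round(s["tcp_pos"][2]-.0245,4),'F reader',(R@s["wrist_force"][:2]).round(1),s["wrist_force"][2].round(1),'T',s["wrist_torque"].round(2),s["opening"].round(4))
E
python3 - <<'E'
from h import *
rd();d=grab("scene");cv2.imwrite('pics/s3.png',cv2.resize(d["color"][190:290,235:365,::-1],(780,600),interpolation=2))
W=cloud(d).reshape(-1,3);c,s=np.cos(YA),np.sin(YA);q=(W[:,:2]-O)@np.array([[c,-s],[s,c]]);np.save('scene3',np.c_[q,W[:,2]])
E
```

```text
Traceback (most recent call last):
  File "h.py", line 28, in rd
    print('t',round(s["time_s"],2),'reader tcp',(R@(s["tcp_pos"][:2]-O)).round(4),'socket x',(R@(s["tcp_pos"][:2]-O))[0].round(4)+.093,'under z',round(s["tcp_pos"][2]-.0245,4),'F reader',(R@s["wrist_force"][:2]).round(1),s["wrist_force"][2].round(1),'T',s["wrist_torque"].round(2),s["opening"].round(4))
                                                                                                                                                                                                                                                                                         ^^^^^^^^^^^^^^^^^^
AttributeError: 'float' object has no attribute 'round'
```

```bash
sed -i 's/,s\["opening"\].round(4))/,round(s["opening"],4))/' h.py
python3 - <<'E'
from h import *
rd();d=grab("scene");rd();cv2.imwrite('pics/s3.png',cv2.resize(d["color"][190:290,235:365,::-1],(780,600),interpolation=2))
W=cloud(d).reshape(-1,3);c,s=np.cos(YA),np.sin(YA);q=(W[:,:2]-O)@np.array([[c,-s],[s,c]]);np.save('scene3',np.c_[q,W[:,2]])
top=(abs(W[:,2]-.0692)<.004)&(abs(q[:,1])<.05)&(q[:,0]>-.2)&(q[:,0]<-.005)
for b in np.arange(-.18,0,.02):
    t=top&(abs(q[:,0]-b-.01)<.01)
    if t.sum(): print(b.round(3),t.sum(),q[t,1].min().round(4),q[t,1].max().round(4),np.median(W[t,2]).round(4))
E
```

```text
t 6.95 reader tcp [-0.1061 -0.0003] socket x -0.0131 under z 0.0532 F reader [ 0.2 -0. ] -3.7 T [0.04 0.05 0.03] 0.0136
t 7.0 reader tcp [-0.1066 -0.0003] socket x -0.013600000000000001 under z 0.053 F reader [0.8 0.5] -2.8 T [0.08 0.05 0.04] 0.0134
-0.18 26 -0.0287 0.0288 0.069
-0.16 107 -0.0307 0.03 0.0691
-0.14 85 -0.0319 0.03 0.0696
-0.12 55 -0.031 0.0305 0.0691
-0.1 37 -0.0317 -0.0113 0.0691
-0.08 49 -0.0324 0.0278 0.0694
-0.06 29 -0.0192 0.0095 0.0695
-0.04 14 0.0046 0.0217 0.0705
```

View pics/s3.png

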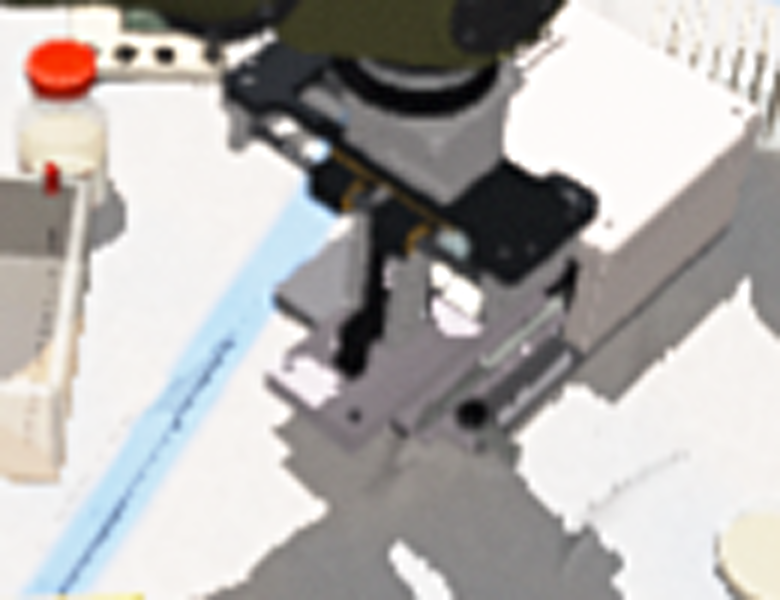

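The carrier is level at underside z≈0.053, its nose is entering the mouth, and it lies about 1 mm left of the rail centre.

>>> jog_arm([
  [[1, 0, -0.1, 0.2, 0, 0, 0], [1, -0.5, 0, 0, 0, 0, 0], [1, -1, 0, 0, 0, 0, 0], [1, -1, 0, 0, 0, 0, 0], [1, -0.7, 0, 0, 0, 0, 0], [1, 0, 0, 0, 0, 0, 0], [1, 0, 0, 0, 0, 0, 0]],
])

```text
time_s: 7.7
tcp_pos: [0.5495, -0.3149, 0.0752]
tcp_rot: [-0.424, -3.112, -0.0]
wrist_force: [-0.2, -0.3, -4.2]
opening: 0.0138
finger_force: 45.0
```

Run:
```python
from h import *
rd()
```

```text
t 7.7 reader tcp [-0.0752 -0.0014] socket x 0.017799999999999996 under z 0.0507 F reader [-0.1 -0.3] -4.2 T [0.13 0.08 0.02] 0.0138
```

>>> jog_arm([
  [[1, -0.6, 0, 0, 0, 0, 0], [1, -0.6, 0, 0, 0, 0, 0], [1, 0, 0, 0.1, 0, 0, 0], [1, 0, 0, 0.1, 0, 0, 0], [1, 0, 0, 0.1, 0, 0, 0], [1, 0, 0, 0, 0, 0, 0], [1, 0, 0, 0, 0, 0, 0]],
], force=12)

```text
time_s: 8.4
tcp_pos: [0.5611, -0.3181, 0.0724]
tcp_rot: [-0.424, -3.113, -0.0]
wrist_force: [-0.3, -0.2, -2.1]
opening: 0.014
finger_force: 12.0
```

Run:
```python
from h import *
rd()
```

```text
t 8.4 reader tcp [-0.063  -0.0013] socket x 0.03 under z 0.0479 F reader [-0.2 -0.3] -2.1 T [ 0.02  0.16 -0.02] 0.014
```

>>> jog_arm([
  [[1, 0, 0, 0.1, 0, 0, 0], [1, 0, 0, 0, 0, 0, 0], [1, 0, 0, 0.1, 0, 0, 0], [1, 0, 0, 0, 0, 0, 0]],
])

```text
time_s: 8.8
tcp_pos: [0.5611, -0.3181, 0.0703]
tcp_rot: [-0.424, -3.113, -0.0]
wrist_force: [-2.5, 0.6, -1.0]
opening: 0.0141
finger_force: 12.0
```

Run:
```python
from h import *
rd()
d=grab("scene");cv2.imwrite('pics/s4.png',cv2.resize(d["color"][200:275,260:355,::-1],(760,600),interpolation=2))
W=cloud(d).reshape(-1,3);c,s=np.cos(YA),np.sin(YA);q=(W[:,:2]-O)@np.array([[c,-s],[s,c]])
top=(abs(W[:,2]-.062)<.006)&(abs(q[:,1])<.04)&(q[:,0]>-.2)&(q[:,0]<-.005)
for b in np.arange(-.14,0,.02):
    t=top&(abs(q[:,0]-b-.01)<.01)
    if t.sum(): print(b.round(3),t.sum(),q[t,1].min().round(4),q[t,1].max().round(4),np.median(W[t,2]).round(4))
```

```text
t 8.8 reader tcp [-0.063  -0.0013] socket x 0.03 under z 0.0458 F reader [-2.5 -0. ] -1.0 T [0.12 0.47 0.04] 0.0141
-0.14 8 -0.0285 0.0229 0.0627
-0.12 111 -0.0313 0.0284 0.0614
-0.1 86 -0.0319 0.028 0.0618
-0.08 65 -0.032 0.0284 0.0615
-0.06 30 -0.0318 -0.0122 0.0613
-0.04 46 -0.0322 0.0261 0.0611
-0.02 45 -0.0322 0.0271 0.0619
```

View pics/s4.png

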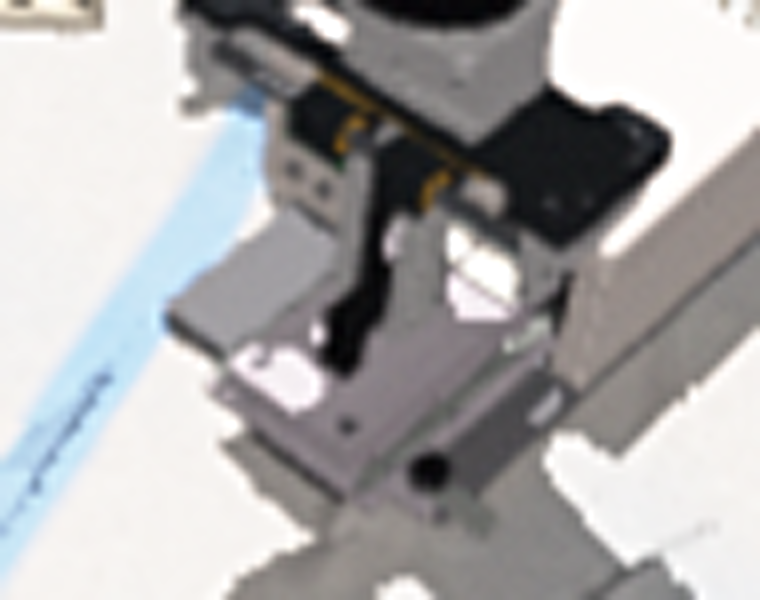

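The carrier now sits between the rails, level at underside z≈0.0455. The −2.5 N in x means the pin is touching the bevel.

>>> jog_arm([
  [[1, 0, 0, -0.1, 0, 0, 0], [1, -0.2, 0, 0, 0, 0, 0], [1, -0.2, 0, 0, 0, 0, 0], [1, 0, 0, 0, 0, 0, 0]],
])

```text
time_s: 9.25
tcp_pos: [0.5656, -0.3194, 0.0716]
tcp_rot: [0.424, 3.112, -0.0]
wrist_force: [0.4, 0.0, -2.5]
opening: 0.0136
finger_force: 12.0
```

Run:
```python
from h import *
rd()
```

```text
t 9.25 reader tcp [-0.0583 -0.0014] socket x 0.0347 under z 0.0471 F reader [0.4 0.1] -2.5 T [-0.   -0.21  0.05] 0.0136
```

>>> jog_arm([
  [[1, -0.15, 0, 0, 0, 0, 0], [1, -0.15, 0, 0, 0, 0, 0], [1, 0, 0, 0, 0, 0, 0]],
])

```text
time_s: 9.55
tcp_pos: [0.5683, -0.3201, 0.0715]
tcp_rot: [0.424, 3.112, -0.0]
wrist_force: [1.5, -1.4, -2.6]
opening: 0.0141
finger_force: 12.0
```

Run:
```python
from h import *
rd()
```

```text
t 9.55 reader tcp [-0.0556 -0.0013] socket x 0.0374 under z 0.047 F reader [ 1.8 -1. ] -2.6 T [-0.1  -0.23 -0.03] 0.0141
```

>>> jog_arm([
  [[1, 0, 0, 0.1, 0, 0, 0], [1, -0.1, 0, 0.1, 0, 0, 0], [1, -0.1, 0, 0, 0, 0, 0], [1, 0, 0, 0, 0, 0, 0]],
])

```text
time_s: 9.95
tcp_pos: [0.5701, -0.3207, 0.0698]
tcp_rot: [0.424, 3.113, -0.0]
wrist_force: [-2.5, 0.2, 2.6]
opening: 0.0139
finger_force: 12.0
```

Run:
```python
from h import *
rd()
```

```text
t 9.95 reader tcp [-0.0537 -0.0014] socket x 0.0393 under z 0.0453 F reader [-2.4 -0.4] 2.6 T [0.09 0.47 0.01] 0.0139
```

>>> jog_arm([
  [[1, -0.1, 0, 0, 0, 0, 0], [1, -0.1, 0, 0, 0, 0, 0], [1, 0, 0, 0, 0, 0, 0]],
])

```text
time_s: 10.25
tcp_pos: [0.572, -0.3213, 0.0696]
tcp_rot: [0.424, 3.112, -0.0]
wrist_force: [-2.1, 0.4, 2.9]
opening: 0.0135
finger_force: 12.0
```

```bash
cat >> h.py <<'E'
def slab(lo=-.14):
    d=grab("scene");W=cloud(d).reshape(-1,3);c,s=np.cos(YA),np.sin(YA);q=(W[:,:2]-O)@np.array([[c,-s],[s,c]])
    m=(abs(W[:,2]-.060)<.007)&(abs(q[:,1])<.027)&(q[:,0]>lo)&(q[:,0]<-.01)
    for k in range(3):
        p=np.polyfit(q[m,0],W[m,2],1);m&=abs(W[:,2]-np.polyval(p,q[:,0]))<.003
    print('slab n',m.sum(),'slope',p[0].round(4),'underside at -60mm',(np.polyval(p,-.06)-.016).round(4),'socket z',(np.polyval(p,.048)-.016).round(4),'tail x',np.percentile(q[m,0],.5).round(4))
E
python3 - <<'E'
from h import *
rd();slab()
E
```

```text
t 10.25 reader tcp [-0.0517 -0.0014] socket x 0.041299999999999996 under z 0.0451 F reader [-2.1 -0.1] 2.9 T [0.07 0.39 0.02] 0.0135
slab n 237 slope 0.0088 underside at -60mm 0.0444 socket z 0.0454 tail x -0.1092
```

>>> jog_arm([
  [[1, -0.1, 0, 0, 0, 0, 0], [1, -0.1, 0, 0, 0, 0, 0], [1, 0, 0, 0, 0, 0, 0]],
])

```text
time_s: 10.6
tcp_pos: [0.574, -0.3217, 0.0695]
tcp_rot: [0.424, 3.112, -0.0]
wrist_force: [-2.0, 0.4, 1.9]
opening: 0.0142
finger_force: 12.0
```

Run:
```python
from h import *
rd();slab()
```

```text
t 10.6 reader tcp [-0.0496 -0.0013] socket x 0.0434 under z 0.045 F reader [-2.1 -0.2] 1.9 T [-0.01  0.16  0.02] 0.0142
slab n 250 slope 0.0227 underside at -60mm 0.0447 socket z 0.0471 tail x -0.1067
```

>>> jog_arm([
  [[1, -0.1, 0, 0, 0, 0, 0], [1, -0.1, 0, 0, 0, 0, 0], [1, 0, 0, 0, 0, 0, 0]],
])

```text
time_s: 10.95
tcp_pos: [0.5758, -0.3222, 0.0693]
tcp_rot: [-0.424, -3.113, -0.0]
wrist_force: [-0.0, -0.8, 1.5]
opening: 0.0139
finger_force: 12.0
```

Run:
```python
from h import *
rd();slab()
```

```text
t 10.95 reader tcp [-0.0478 -0.0013] socket x 0.0452 under z 0.0448 F reader [ 0.2 -0.7] 1.5 T [ 0.02  0.25 -0.  ] 0.0139
slab n 241 slope 0.0176 underside at -60mm 0.0445 socket z 0.0464 tail x -0.1048
```

>>> jog_arm([
  [[1, -0.1, 0, 0.05, 0, 0, 0], [1, -0.1, 0, 0, 0, 0, 0], [1, 0, 0, 0, 0, 0, 0]],
])

```text
time_s: 11.3
tcp_pos: [0.5778, -0.3228, 0.0689]
tcp_rot: [0.424, 3.113, -0.0]
wrist_force: [-0.0, -0.7, -0.4]
opening: 0.0134
finger_force: 12.0
```

Run:
```python
from h import *
rd();slab()
```

```text
t 11.3 reader tcp [-0.0457 -0.0013] socket x 0.0473 under z 0.0444 F reader [ 0.2 -0.7] -0.4 T [ 0.03  0.08 -0.  ] 0.0134
slab n 237 slope -0.0038 underside at -60mm 0.044 socket z 0.0436 tail x -0.104
```

>>> jog_arm([
  [[1, -0.1, 0, 0, 0, 0, 0], [1, -0.1, 0, 0, 0, 0, 0], [1, 0, 0, 0, 0, 0, 0]],
])

```text
time_s: 11.65
tcp_pos: [0.5797, -0.3233, 0.0689]
tcp_rot: [0.424, 3.113, 0.0]
wrist_force: [0.0, 0.2, 1.5]
opening: 0.0135
finger_force: 12.0
```

Run:
```python
from h import *
rd();slab()
```

```text
t 11.65 reader tcp [-0.0438 -0.0013] socket x 0.0492 under z 0.0444 F reader [-0.   0.2] 1.5 T [-0.04  0.1  -0.03] 0.0135
slab n 226 slope -0.036 underside at -60mm 0.0446 socket z 0.0407 tail x -0.1021
```

The slope flipped to −0.036, and the socket is at z≈0.041: it has dropped over the pin. Next I press the tail down.

>>> jog_arm([
  [[1, 0, 0, 0, 0, 0, 0], [1, 0, 0, 0.1, 0, 0, 0], [1, 0, 0, 0.1, 0, 0, 0], [1, 0, 0, 0.1, 0, 0, 0], [1, 0, 0, 0, 0, 0, 0]],
], force=25)

```text
time_s: 12.2
tcp_pos: [0.5794, -0.3233, 0.0663]
tcp_rot: [-0.424, -3.113, 0.0]
wrist_force: [-4.8, 1.4, 6.3]
opening: 0.014
finger_force: 25.0
```

Run:
```python
from h import *
rd();slab()
```

```text
t 12.2 reader tcp [-0.044  -0.0014] socket x 0.049 under z 0.0418 F reader [-5.   0.1] 6.3 T [0.32 0.61 0.03] 0.014
slab n 229 slope -0.012 underside at -60mm 0.0417 socket z 0.0404 tail x -0.1022
```

>>> jog_arm([
  [[1, 0, 0, 0.1, 0, 0, 0], [1, 0, 0, 0.1, 0, 0, 0], [1, 0, 0, 0, 0, 0, 0]],
])

```text
time_s: 12.55
tcp_pos: [0.5795, -0.3234, 0.0647]
tcp_rot: [0.424, 3.113, -0.0]
wrist_force: [-6.1, 2.4, 8.1]
opening: 0.014
finger_force: 25.0
```

Run:
```python
from h import *
rd();slab()
```

```text
t 12.55 reader tcp [-0.044  -0.0014] socket x 0.049 under z 0.0402 F reader [-6.5  0.7] 8.1 T [0.41 0.89 0.02] 0.014
slab n 218 slope 0.0046 underside at -60mm 0.0401 socket z 0.0406 tail x -0.1016
```

>>> jog_arm([
  [[1, 0, 0, 0, 0, 0, 0], [1, 0.05, 0, 0.1, 0, 0, 0], [1, 0, 0, 0, 0, 0, 0], [1, 0, 0, 0, 0, 0, 0], [1, 0, 0, 0, 0, 0, 0]],
], force=40)

```text
time_s: 13.1
tcp_pos: [0.5795, -0.3234, 0.0647]
tcp_rot: [0.424, 3.111, -0.001]
wrist_force: [-5.7, 3.2, 14.6]
opening: 0.0137
finger_force: 40.0
```

Run:
```python
from h import *
rd();slab();slab();rd()
d=grab("scene");cv2.imwrite('pics/s5.png',cv2.resize(d["color"][200:275,260:355,::-1],(760,600),interpolation=2))
```

```text
t 13.1 reader tcp [-0.044  -0.0014] socket x 0.049 under z 0.0402 F reader [-6.3  1.5] 14.6 T [0.59 0.88 0.02] 0.0137
slab n 221 slope -0.0015 underside at -60mm 0.04 socket z 0.0399 tail x -0.103
slab n 227 slope -0.0063 underside at -60mm 0.0403 socket z 0.0397 tail x -0.1034
t 13.2 reader tcp [-0.0439 -0.0014] socket x 0.0491 under z 0.0402 F reader [-5.9  1.6] 14.2 T [0.6  0.92 0.02] 0.0135
```

View pics/s5.png

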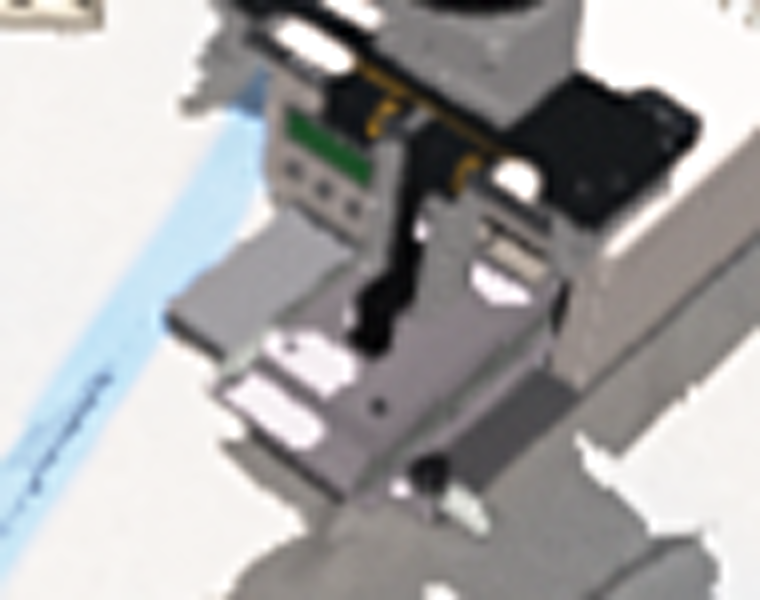

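The carrier lies flat between the rails, the tail is fully inside the deck end, and the last extra press raised the force to about 14 N with no further movement. I'm handing it in.

```bash
python3 -c "
from workcell import *
print(hand_in())"
```

```text
the job is handed in; nothing more can be done
None
```

I handed the job in with the carrier loaded: the socket is down over the pin about 49 mm inside the bay, the carrier lies flat on the deck to within measurement error, and the fingers still hold its handle and press it down with about 14 N; no verdict came back.

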